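Lock the gas hatch and switch the burner bank

ROBOT

A 6-joint arm with a two-finger parallel gripper is mounted at the origin on the work surface. World frame = base frame: x ahead of the robot, y to its left, z up, the work surface at z = 0. Lengths are in m, angles in rad, forces in N, time in s.
With the tool pointing down it reaches from about 0.325 to 0.775 m from the base axis. Payload 5.5 kg.
Tool frame: the origin (TCP) lies midway between the tips of the shut fingers; the grasp point (between the pads) lies 19 mm behind it (env.pinch_z is the distance from the TCP to the grasp point, in m); z points along the fingers, y is the line along which they close (so a half turn about z gives the same grasp; the last joint's range is limited). The gripper opens to 88 mm and grips with 3 to 60 N. Pads are 20 mm wide; open, the fingers measure 115 mm over their backs; the gripper's body (75 mm by 178 mm) begins 61 mm behind the grasp point.
Start: joints at [-1.218, 0.091, 1.231, -0, 1.82, -0.057], TCP at [0.239, -0.55, 0.223] pointing down, gripper open.
Joint ranges: [-2.87, 2.87], [-0.86, 2.18], [0.17, 2.46], [-1.51, 4.65], [0.06, 2.69], [-2.65, 2.65]. Speed limits (rad/s): [2.57, 2.57, 3.01, 3.14, 3.14, 3.14].

INTERFACE

Orientations are given as a unit quaternion [w, x, y, z].
In Python, from workcell import env gives the robot as it stands. The module is installed in compiled form; this text tells all that it offers.
- The arm moves only by the tool apply_moves, never from a script. Its argument "increments" is a list of rows, each a list of 2 entries, a list of its own where there are three numbers: the shift along the world's x, y, z each as a share of 2 cm, from -1 to 1, then the turn, a rotation vector about the world's x, y, z each as a share of 0.12 rad, from -1 to 1. A call has 1 to 12 rows; each row shifts and turns the commanded pose from where the row before left it; what a row does not reach is not made up. A row lasts 1/12 s, in which the tool goes at most 41.7 mm and 7.16 degrees, less where a joint would pass 70% of its speed; a pose out of reach is approached as far as the arm can. A call with a number of a shift or a turn outside -1 to 1 is refused whole. A call with a gripper value outside its range is refused whole. "gripper" is the opening, from -1 (shut) to 1 (fully open), set as the call begins (left out, the last holds). The fingers move at their own pace and stop on an object; the grip force is fixed at half the most. Time passes only in rows, so rows that do not move let the fingers close. It gives the time, the measured TCP pose, the force, the opening and the grip force at its end, in the units of the state.
- env.get_state(): the state, without advancing time (a new reading comes with each control period).
- env.grab_frame(name): name is "side" or "top" or "wrist"; returns the picture (420x560x3 uint8, red, green, blue); there is no depth.
- env.camera_model(name): a dict with "mtx" (3x3 intrinsics, pixels), "R" (3x3) and "t" (3): a world point X has camera coordinates R X + t. Camera axes: x right, y down, z forward; pixel columns grow to the right and rows downward; lengths in m; the calibration is good to about 2 mm. A picture is of the moment at which its call begins: read the wrist's pose just before it. camera_model takes no time and is no camera call; for the wrist camera it gives the pose at the moment of the call.
- env.finish_job(): hands the job in; it is judged then, once.
The state is a dict: "clock": time; "joint_positions": joint angles; "dq": joint speeds; "joint_efforts": joint torques, N m; "position": TCP position; "tool_rot": TCP orientation; "contact_force": force on the tool from outside, world axes, zero at the start; "wrist_torque": the same for the moment, N m; "gripper_width": finger opening in m; "grip_force": force on a finger pad.
Only numpy, scipy, OpenCV 4.12 (cv2) and the standard library are available. Lean on these libraries where they do the work, as an engineer would, in place of code of your own. Each camera call takes 0.05 s, during which the arm holds its last target. There are 200 camera calls.

TASK

Make the glass-lathe burner ready: first turn the red wing knob on the blue gas box a quarter turn clockwise until it drops into its locked detent. Then, on the sloping key bank, press the key in line with the green tag fully down so that it stays latched and the key that was down pops up; press no other key, and leave the loose things on the bench where they are.

Things in the scene. Friction and masses are not known exactly. Their poses are not given: they have to be found in the camera images.
- console: Grey burner console, 165 mm deep, 260 mm wide, fixed. Origin: centre of the key row, projected down on the bench top; z up, own -x is its front, own y runs along the key row. Its key face (z 43 to 127 mm) slopes: its outward normal is tilted 40 degrees from vertical towards own -x. Behind it an upright aluminium panel (own x 50 to 115 mm, top at z 215 mm) carries four coloured tags.
- guard_bar (a point): Middle of the dark guard bar, 12 mm thick and 264 mm long along the console's y, that runs over the keys (console x -12 mm, z 207 mm) on brackets at both ends. It is in the way of a gripper held upright: reach the keys from the front under it, tool tilted about 40 degrees, along the face normal.
- gas_box: Blue gas valve box, 160 (own x) x 140 (own y) x 90 mm tall with an aluminium hatch on top, fixed to the bench. Origin: centre of its underside, z up.
- wing_grip (a point): Point on the turning axis of the red wing knob (the hatch's quarter-turn fastener) at the height to grip it, 122 mm above the bench. The wing is a bar 64 mm long (own x of this point), 14 mm thick (own y), with its top 12 mm above this point and its underside 22 mm below, on a disc of 44 mm diameter whose top is 20 mm below this point. z up. These axes turn with the knob.
- wing (a joint): Angle of the wing knob, rad: 0 = open (wing along the box's own x), 1.571 = locked (end stop). It grows clockwise seen from above. A sprung detent (0.12 N m at both ends, fading to 0 midway) pulls it back to 0 below 0.785 and on to 1.571 beyond 0.785, so let go at 1.4 it goes home by itself.
- tag_green: Green flat tag 40 x 40 x 6 mm lying on top of the console panel, straight behind the key that has to be pressed: same y in the console frame as that key, 82 mm behind the key row. Origin: centre of its underside, z 215 mm.
- key_1_top (a point): Centre of the top of key 1: white cap 46 mm (own x, up the slope) x 44 mm (own y), keys 55 mm apart, at y -82.5 mm in the console's frame. z of this point points out of the cap along the face normal; the key is pressed along -z. An unpressed top stands 22 mm out of the face, a latched one 12 mm. Moves with the key.
- key_1 (a joint): Depth of key 1, m: 0 = up, 0.010 = fully down and latched. The interlock lets one key be down: pushing another down drives it up. A sprung detent resists with about 4 N at first, fading to half travel, then snaps the key down; it stays down by itself.
- key_2_top (a point): Centre of the top of key 2: white cap 46 mm (own x, up the slope) x 44 mm (own y), keys 55 mm apart, at y -27.5 mm in the console's frame. z of this point points out of the cap along the face normal; the key is pressed along -z. An unpressed top stands 22 mm out of the face, a latched one 12 mm. Moves with the key.
- key_2 (a joint): Depth of key 2, m: 0 = up, 0.010 = fully down and latched. This one is latched at the start. The interlock lets one key be down: pushing another down drives it up. A sprung detent resists with about 4 N at first, fading to half travel, then snaps the key down; it stays down by itself.
- key_3_top (a point): Centre of the top of key 3: white cap 46 mm (own x, up the slope) x 44 mm (own y), keys 55 mm apart, at y 27.5 mm in the console's frame. z of this point points out of the cap along the face normal; the key is pressed along -z. An unpressed top stands 22 mm out of the face, a latched one 12 mm. Moves with the key.
- key_3 (a joint): Depth of key 3, m: 0 = up, 0.010 = fully down and latched. The interlock lets one key be down: pushing another down drives it up. A sprung detent resists with about 4 N at first, fading to half travel, then snaps the key down; it stays down by itself.
- key_4_top (a point): Centre of the top of key 4: white cap 46 mm (own x, up the slope) x 44 mm (own y), keys 55 mm apart, at y 82.5 mm in the console's frame. z of this point points out of the cap along the face normal; the key is pressed along -z. An unpressed top stands 22 mm out of the face, a latched one 12 mm. Moves with the key.
- key_4 (a joint): Depth of key 4, m: 0 = up, 0.010 = fully down and latched. The interlock lets one key be down: pushing another down drives it up. A sprung detent resists with about 4 N at first, fading to half travel, then snaps the key down; it stays down by itself.
- paddle: loose graphite-type paddle with a dark flat blade and wooden handle, 240 mm long, lying along its own x; a bystander. Origin at mid length.
- spanner: loose steel spanner, 180 mm long, lying along its own x; a bystander. Origin at mid length.
- brush: loose hand brush, 180 mm long, lying along its own x; a bystander. Origin at mid length.
- bottle: loose amber bottle, 64 mm across, 150 mm tall; a bystander. Origin: centre of its underside as it stands.
- mug: loose blue mug, 80 mm across, 90 mm tall; a bystander. Origin: centre of its underside as it stands.
- carton: loose cardboard carton, 90 x 130 x 60 mm; a bystander. Origin: centre of its underside as it stands.
- chuck_disc: loose copper disc, 90 mm across, 30 mm thick; a bystander. Origin: centre of its underside as it stands.

How it is judged:
By the outcome, as a careful person would: the job done as asked, in the order asked, and still so for the second after the job is handed in, with the robot touching nothing.
It also fails if it takes over 42 s, if anything falls off the work surface, if the arm or the gripper's body presses on something with over 40 N, if the wrist force passes 120 N, or if a joint passes its speed limit or range.

## Working session

There is one attempt and no reset: what is moved stays moved. The work goes in short steps, Python scripts to look and compute and a tool call to move; the robot and the scene stay as the last step left them, time stands still between calls to the robot, and variables do not carry over. Pictures are saved under pics/ and viewed, at most 10 in all, crops included, and the job is handed in when it is done.

Besides the shell and the picture viewer there is one more tool, called after "Request:" as name(argument=value, ...) on one line, values as JSON. apply_moves: Moves the arm, as the interface text tells. Shift numbers are shares of 2 cm and turn numbers shares of 0.12 rad, none past 1 either way. Its arguments: {"type":"object","properties":{"increments":{"type":"array","items":{"type":"array"}},"gripper":{"type":"number"}},"required":["increments"]}

```bash
mkdir -p pics; python3 - <<'E'
from workcell import env
import cv2
for n in("top","side"):
    f=env.grab_frame(n); cv2.imwrite(f"pics/{n}0.png",f[:,:,::-1]); m=env.camera_model(n); print(n,m)
print(env.get_state())
E
```

```text
top {'mtx': array([[510.57722323,   0.        , 277.22066346],
       [  0.        , 510.57722323, 207.86664912],
       [  0.        ,   0.        ,   1.        ]]), 'R': array([[-0.02563597, -0.9996476 ,  0.00688997],
       [-0.99661716,  0.0250187 , -0.07828347],
       [ 0.07808351, -0.00887354, -0.99690733]]), 't': array([-0.03978936,  0.52606839,  1.53503699])}
side {'mtx': array([[456.52434737,   0.        , 279.51460247],
       [  0.        , 456.52434737, 209.0361428 ],
       [  0.        ,   0.        ,   1.        ]]), 'R': array([[ 0.85431279, -0.51951125, -0.01605351],
       [-0.3650276 , -0.57771135, -0.73007153],
       [ 0.37000608,  0.62956942, -0.68318215]]), 't': array([-0.47720967,  0.28384189,  1.56965374])}
{'clock': 0.1, 'joint_positions': array([-1.21764531e+00,  9.17754064e-02,  1.23175677e+00, -2.03802374e-05,
        1.81977888e+00, -5.66759617e-02]), 'dq': array([-0.00072492, -0.00074052, -0.00274629,  0.00072852, -0.00074476,
       -0.00020136]), 'joint_efforts': array([ 3.78927376e-03, -4.47857273e+01, -4.07569778e+01,  7.01060216e-02,
        2.84794247e-02, -8.63615082e-05]), 'position': array([ 0.23898608, -0.55006858,  0.22162974]), 'tool_rot': array([-8.48316772e-04,  9.79078739e-01,  2.03479936e-01, -1.36669242e-04]), 'contact_force': array([-0.38237617,  0.42553609, -0.49270675]), 'wrist_torque': array([ 0.00812996, -0.01854801,  0.05252071]), 'grip_force': 0.0, 'gripper_width': 0.08783519489583629}
```

View pics/top0.png

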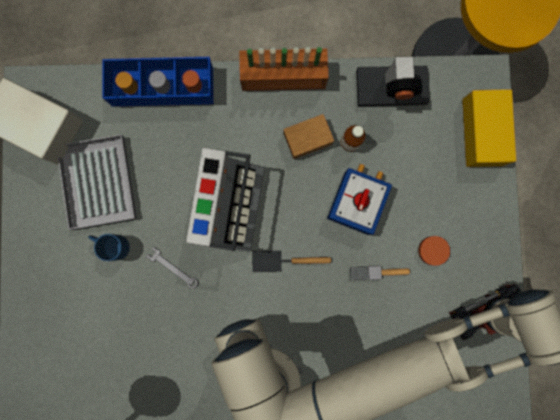

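View pics/side0.png

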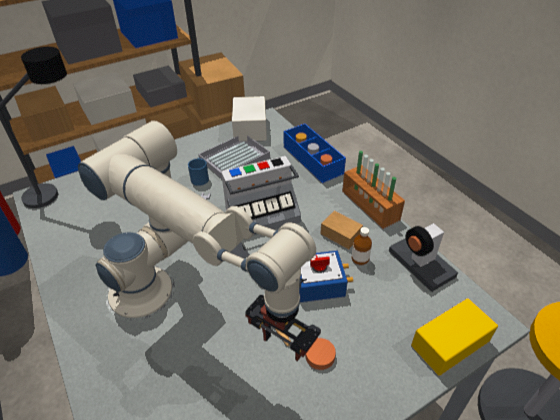

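The top view shows the tags at (211,166) black, (207,186) red, (204,206) green and (200,227) blue. The keys face right (world −y), and the gas box with the red wing is at (361,200). Next I measure these.

```bash
cat > h.py <<'E'
import numpy as np,cv2
from workcell import env
def ray(n,uv,z,m=None):
    m=m or env.camera_model(n); d=m['R'].T@np.linalg.inv(m['mtx'])@np.array([uv[0],uv[1],1.]); c=-m['R'].T@m['t']
    return c+d*(z-c[2])/d[2]
def proj(n,X,m=None):
    m=m or env.camera_model(n); p=m['mtx']@(m['R']@np.asarray(X)+m['t']); return p[:2]/p[2]
def blobs(f,lo,hi,roi,amin=20):
    h=cv2.cvtColor(f,cv2.COLOR_RGB2HSV); m=cv2.inRange(h,np.array(lo),np.array(hi))
    if lo[0]==0: m|=cv2.inRange(h,np.array([172,lo[1],lo[2]]),np.array([180,255,255]))
    k=np.zeros_like(m);x0,y0,x1,y1=roi;k[y0:y1,x0:x1]=255
    c,_=cv2.findContours(m&k,cv2.RETR_EXTERNAL,cv2.CHAIN_APPROX_NONE)
    return [x for x in sorted(c,key=cv2.contourArea,reverse=True) if cv2.contourArea(x)>=amin]
def cen(c): M=cv2.moments(c); return np.array([M['m10']/M['m00'],M['m01']/M['m00']])
E
python3 - <<'E'
from h import *
f=cv2.cvtColor(cv2.imread('pics/top0.png'),cv2.COLOR_BGR2RGB)
R=(180,140,240,250)
P={}
for n,lo,hi in(('red',(0,150,80),(8,255,255)),('green',(45,120,50),(80,255,255)),('blue',(100,150,60),(125,255,255))):
    c=blobs(f,lo,hi,R)[0]; P[n]=ray('top',cen(c),.221); print(n,cen(c),cv2.contourArea(c),P[n])
a=P['red']-P['blue']; print('spacing',np.linalg.norm(a)/2, 'own -y dir angle',np.degrees(np.arctan2(a[1],a[0])))
c=blobs(f,(100,150,50),(125,255,255),(320,160,400,240))[0]; r=cv2.minAreaRect(c)
B=[ray('top',q,.09)for q in cv2.boxPoints(r)]; print('box',r,np.round(B,3),np.mean(B,0))
for c in blobs(f,(0,140,70),(8,255,255),(345,180,380,222),5):
    r=cv2.minAreaRect(c);print('wing',r,[np.round(ray('top',q,.125),3) for q in cv2.boxPoints(r)],ray('top',cen(c),.125))
g=cv2.resize(f[145:255,185:405],None,fx=3.6,fy=3.6,interpolation=cv2.INTER_CUBIC);cv2.imwrite('pics/crop.png',g[:,:,::-1])
E
```

```text
red [207.15806452 185.87096774] 155.0 [0.57255736 0.13348361 0.221     ]
green [203.65789474 206.05263158] 152.0 [0.51892527 0.14355702 0.221     ]
blue [200.1122449  226.59183673] 147.0 [0.46468762 0.15370032 0.221     ]
spacing 0.05487393878095084 own -y dir angle -10.615106089653695
box ((359.7024230957031, 201.05096435546875), (48.15357971191406, 54.26338577270508), 21.250505447387695) [[ 0.487 -0.198  0.09 ]
 [ 0.634 -0.26   0.09 ]
 [ 0.58  -0.39   0.09 ]
 [ 0.433 -0.326  0.09 ]] [ 0.5336902  -0.29363993  0.09      ]
wing ((362.6556701660156, 199.0801544189453), (14.375029563903809, 18.163043975830078), 60.945396423339844) [array([ 0.542, -0.264,  0.125]), array([ 0.566, -0.31 ,  0.125]), array([ 0.53 , -0.329,  0.125]), array([ 0.506, -0.282,  0.125])] [ 0.53694552 -0.29298478  0.125     ]
```

View pics/crop.png

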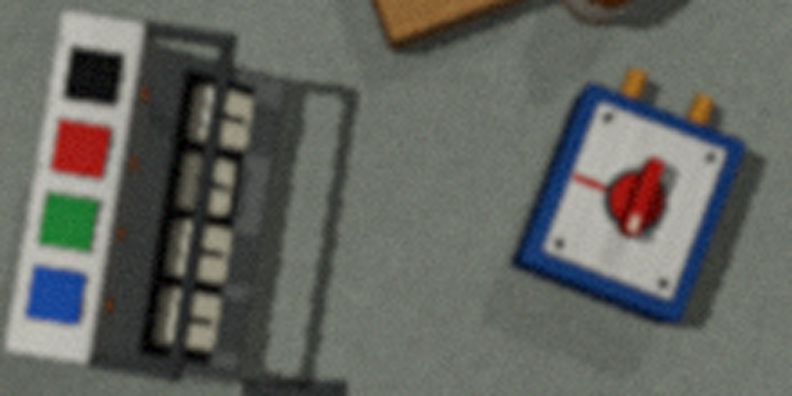

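The crop shows the wing at about (640,195), along the box's long axis (open), on a red disc. The red line to its left marks the locked direction. Green is key 3, so its own y is 169.4° in the world and its own x is 79.4°. The box centre is about (0.535, −0.293), with its x axis at −23°. I'll go above the wing, turning the tool +133.6° so that joint 6 has room for the quarter turn.

Request:
apply_moves(increments=[[[1, 0.9, 0.1], [0, 0, 1]], [[1, 0.9, 0.1], [0, 0, 1]], [[1, 0.9, 0.1], [0, 0, 1]], [[1, 0.9, 0.1], [0, 0, 1]], [[1, 0.9, 0.1], [0, 0, 1]], [[1, 0.9, 0.1], [0, 0, 1]], [[1, 0.9, 0.1], [0, 0, 1]], [[1, 0.9, 0.1], [0, 0, 1]], [[1, 0.9, 0.1], [0, 0, 1]], [[1, 0.9, 0.1], [0, 0, 1]], [[1, 0.9, 0.1], [0, 0, 1]], [[1, 0.9, 0.1], [0, 0, 1]]], gripper=1)

```text
clock: 1.1
position: [0.4798, -0.3332, 0.2462]
tool_rot: [-0.0, 0.6, 0.8, 0.0]
contact_force: [0.4, -0.4, 0.2]
gripper_width: 0.088
grip_force: 0.0
```

Request:
apply_moves(increments=[[[0.4, 0.3, 0], [0, 0, 1]], [[0.4, 0.3, 0], [0, 0, 1]], [[0.4, 0.3, 0], [0, 0, 1]], [[0.4, 0.3, 0], [0, 0, 1]], [[0.4, 0.3, 0], [0, 0, 1]], [[0.4, 0.3, 0], [0, 0, 1]], [[0.4, 0.3, 0], [0, 0, 1]], [[0, 0, 0], [0, 0, 0.4]], [[0, 0, 0], [0, 0, 0]], [[0, 0, 0], [0, 0, 0]]])

```text
clock: 1.93
position: [0.535, -0.2923, 0.2461]
tool_rot: [-0.0, 0.201, 0.98, 0.0]
contact_force: [-0.3, 0.6, 0.4]
gripper_width: 0.0875
grip_force: 0.0
```

```bash
cat > st.py <<'E'
from h import *
from scipy.spatial.transform import Rotation as Ro
s=env.get_state(); q=s['tool_rot']; M=Ro.from_quat(np.r_[q[1:],q[0]]).as_matrix()
def show():
    print('t',round(s['clock'],2),'p',np.round(s['position'],4),'xyaw',np.degrees(np.arctan2(M[1,0],M[0,0])).round(2),'tz',M[:,2].round(3),'ty',M[:,1].round(3),'F',s['contact_force'].round(1),'w',round(s['gripper_width'],4),'q',s['joint_positions'].round(2))
E
python3 - <<'E'
from st import *
show()
m=env.camera_model('wrist');f=env.grab_frame('wrist');cv2.imwrite('pics/w1.png',f[:,:,::-1])
print(proj('wrist',[.535,-.293,.134],m))
for c in blobs(f,(0,140,60),(8,255,255),(0,0,560,420),100):
    r=cv2.minAreaRect(c);print(r,[np.round(ray('wrist',q,.134,m),3) for q in cv2.boxPoints(r)],ray('wrist',cen(c),.134,m))
E
```

```text
t 1.93 p [ 0.535  -0.2923  0.2461] xyaw 156.76 tz [-0.001  0.    -1.   ] ty [0.395 0.919 0.   ] F [-0.3  0.6  0.4] w 0.0875 q [-0.56  0.12  1.15 -0.    1.86 -1.72]
[277.96789903 204.24009923]
((277.1572265625, 202.5848388671875), (77.41255187988281, 47.92604446411133), 67.01127624511719) [array([ 0.502, -0.311,  0.134]), array([ 0.502, -0.274,  0.134]), array([ 0.566, -0.274,  0.134]), array([ 0.567, -0.314,  0.134])] [ 0.53108711 -0.2940508   0.134     ]
((317.5, 195.0), (6.0, 29.0), 90.0) [array([ 0.534, -0.271,  0.134]), array([ 0.543, -0.249,  0.134]), array([ 0.547, -0.251,  0.134]), array([ 0.538, -0.273,  0.134])] [ 0.54053268 -0.26076713  0.134     ]
```

View pics/w1.png

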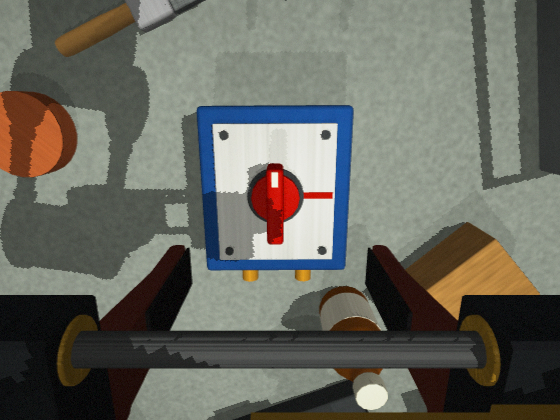

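The wing lies straight in the image, centred at (274.5,204), about 2.5 mm off the tool axis and well aligned. I'll correct, descend and grip.

Request:
apply_moves(increments=[[[-0.05, -0.13, -0.8], [0, 0, 0]], [[0, 0, -1], [0, 0, 0]], [[0, 0, -1], [0, 0, 0]], [[0, 0, -1], [0, 0, 0]], [[0, 0, -1], [0, 0, 0]], [[0, 0, -1], [0, 0, 0]], [[0, 0, -0.7], [0, 0, 0]], [[0, 0, -0.3], [0, 0, 0]], [[0, 0, 0], [0, 0, 0]], [[0, 0, 0], [0, 0, 0]]])

```text
clock: 2.82
position: [0.5342, -0.2952, 0.1113]
tool_rot: [0.0, 0.201, 0.98, -0.0]
contact_force: [-0.6, -0.2, 0.4]
gripper_width: 0.0879
grip_force: 0.0
```

Request:
apply_moves(increments=[[[0, 0, 0], [0, 0, 0]], [[0, 0, 0], [0, 0, 0]], [[0, 0, 0], [0, 0, 0]], [[0, 0, 0], [0, 0, 0]], [[0, 0, 0], [0, 0, 0]], [[0, 0, 0], [0, 0, 0]], [[0, 0, 0], [0, 0, 0]], [[0, 0, 0], [0, 0, 0]], [[0, 0, 0], [0, 0, 0]], [[0, 0, 0], [0, 0, 0]]], gripper=-1)

```text
clock: 3.65
position: [0.534, -0.2949, 0.1106]
tool_rot: [-0.0, 0.201, 0.98, 0.0]
contact_force: [-0.9, 0.2, -0.7]
gripper_width: 0.0248
grip_force: 0.0
```

Request:
apply_moves(increments=[[[0, 0, 0], [0, 0, 0]], [[0, 0, 0], [0, 0, 0]], [[0, 0, 0], [0, 0, 0]], [[0, 0, 0], [0, 0, 0]], [[0, 0, 0], [0, 0, 0]], [[0, 0, 0], [0, 0, 0]]])

```text
clock: 4.15
position: [0.534, -0.2951, 0.1106]
tool_rot: [-0.0, 0.201, 0.98, -0.0]
contact_force: [-0.7, -1.7, -0.2]
gripper_width: 0.0138
grip_force: 30.0
```

Request:
apply_moves(increments=[[[0, 0, 0], [0, 0, -0.5]], [[0, 0, 0], [0, 0, -0.5]], [[0, 0, 0], [0, 0, -0.5]], [[0, 0, 0], [0, 0, -0.5]], [[0, 0, 0], [0, 0, -0.5]], [[0, 0, 0], [0, 0, -0.5]], [[0, 0, 0], [0, 0, -0.5]], [[0, 0, 0], [0, 0, -0.5]], [[0, 0, 0], [0, 0, -0.5]], [[0, 0, 0], [0, 0, -0.5]], [[0, 0, 0], [0, 0, -0.5]], [[0, 0, 0], [0, 0, -0.5]]])

```text
clock: 5.15
position: [0.5353, -0.2937, 0.1106]
tool_rot: [0.001, 0.533, 0.846, 0.001]
contact_force: [5.3, 2.7, -1.6]
gripper_width: 0.0138
grip_force: 30.0
```

Request:
apply_moves(increments=[[[0.05, 0.05, 0], [0, 0, -0.5]], [[0, 0, 0], [0, 0, -0.5]], [[0, 0, 0], [0, 0, -0.5]], [[0, 0, 0], [0, 0, -0.5]], [[0, 0, 0], [0, 0, -0.5]], [[0, 0, 0], [0, 0, -0.5]], [[0, 0, 0], [0, 0, -0.5]], [[0, 0, 0], [0, 0, -0.5]], [[0, 0, 0], [0, 0, -0.5]], [[0, 0, 0], [0, 0, -0.5]], [[0, 0, 0], [0, 0, -0.5]], [[0, 0, 0], [0, 0, -0.5]]])

```text
clock: 6.15
position: [0.5374, -0.2934, 0.1106]
tool_rot: [0.001, 0.797, 0.604, 0.002]
contact_force: [9.7, 0.1, -3.3]
gripper_width: 0.0139
grip_force: 30.0
```

Request:
apply_moves(increments=[[[0, 0, 0], [0, 0, -0.5]], [[0, 0, 0], [0, 0, -0.4]], [[0, 0, 0], [0, 0, 0]], [[0, 0, 0], [0, 0, 0]]])

```text
clock: 6.48
position: [0.5376, -0.2935, 0.1106]
tool_rot: [0.002, 0.828, 0.561, 0.002]
contact_force: [10.2, -0.6, -4.9]
gripper_width: 0.0136
grip_force: 30.0
```

```bash
python3 -c "
from st import *
show();print(s['wrist_torque'])"
```

```text
t 6.48 p [ 0.5376 -0.2935  0.1106] xyaw 68.21 tz [ 0.006 -0.    -1.   ] ty [ 0.929 -0.371  0.005] F [10.2 -0.6 -4.9] w 0.0136 q [-0.56  0.13  1.39  0.    1.62 -0.18]
[-0.12407    -1.68632351 -0.14491859]
```

The turn is 88.5°, inside the detent. I'll release, lift and check.

Request:
apply_moves(increments=[[[0, 0, 0], [0, 0, 0]], [[0, 0, 0], [0, 0, 0]], [[0, 0, 0], [0, 0, 0]], [[0, 0, 0], [0, 0, 0]], [[0, 0, 0], [0, 0, 0]], [[0, 0, 0], [0, 0, 0]], [[0, 0, 0.5], [0, 0, 0]], [[0, 0, 1], [0, 0, 0]], [[0, 0, 1], [0, 0, 0]], [[0, 0, 1], [0, 0, 0]], [[0, 0, 1], [0, 0, 0]], [[0, 0, 1], [0, 0, 0]]], gripper=1)

```text
clock: 7.48
position: [0.5349, -0.2939, 0.2226]
tool_rot: [0.0, 0.828, 0.56, 0.0]
contact_force: [-0.5, -0.9, -0.0]
gripper_width: 0.0873
grip_force: 0.0
```

Request:
apply_moves(increments=[[[0, 0, 1], [0, 0, 0]], [[0, 0, 1], [0, 0, 0]], [[0, 0, 0], [0, 0, 0]]])

```text
clock: 7.73
position: [0.5359, -0.2945, 0.2668]
tool_rot: [0.004, 0.828, 0.56, 0.002]
contact_force: [0.3, -0.5, 1.0]
gripper_width: 0.0876
grip_force: 0.0
```

```bash
python3 - <<'E'
from st import *
show()
f=env.grab_frame('wrist');cv2.imwrite('pics/w2.png',f[:,:,::-1])
E
```

```text
t 7.73 p [ 0.5359 -0.2945  0.2668] xyaw 68.17 tz [ 0.007 -0.004 -1.   ] ty [ 0.928 -0.372  0.008] F [ 0.3 -0.5  1. ] w 0.0876 q [-0.56  0.13  1.11  0.    1.89 -0.18]
```

View pics/w2.png

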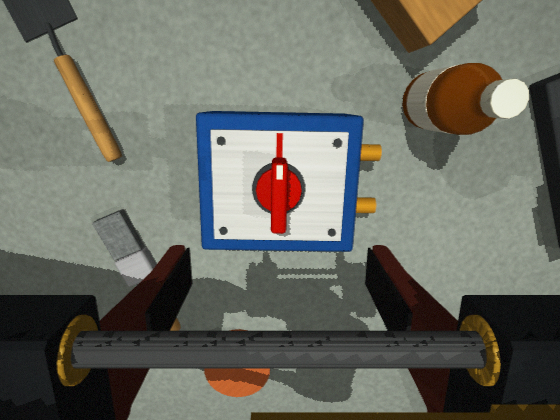

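The wing now points along the red mark at (279,145), so it is locked. Next I go in front of key 3 with the tool tilted 40°, shut the fingers, and look.

Request:
apply_moves(increments=[[[-0.2, 1, -0.2], [0, 0, 0.98]], [[-0.2, 1, -0.2], [0, 0, 0.65]], [[-0.2, 1, -0.2], [0.953, -0.178, 0]], [[-0.2, 1, -0.2], [0.953, -0.178, 0]], [[-0.2, 1, -0.2], [0.953, -0.178, 0]], [[-0.2, 1, -0.2], [0.953, -0.178, 0]], [[-0.2, 1, -0.2], [0.953, -0.178, 0]], [[-0.2, 1, -0.2], [0.953, -0.178, 0]], [[-0.2, 1, -0.2], [0, 0, 0]], [[-0.2, 1, -0.2], [0, 0, 0]], [[-0.2, 1, -0.2], [0, 0, 0]], [[-0.2, 1, -0.2], [0, 0, 0]]], gripper=-1)

```text
clock: 8.78
position: [0.4863, -0.053, 0.2105]
tool_rot: [-0.22, 0.724, 0.599, 0.263]
contact_force: [-0.0, 0.3, -0.2]
gripper_width: 0.0116
grip_force: 0.0
```

Request:
apply_moves(increments=[[[0, 0, 0], [0, 0, 0]], [[0, 0, 0], [0, 0, 0]], [[0, 0, 0], [0, 0, 0]], [[0, 0, 0], [0, 0, 0]], [[0, 0, 0], [0, 0, 0]]])

```text
clock: 9.2
position: [0.4873, -0.0547, 0.2125]
tool_rot: [-0.219, 0.723, 0.6, 0.263]
contact_force: [0.3, -0.7, -0.4]
gripper_width: 0.0007
grip_force: 0.0
```

```bash
python3 - <<'E'
from st import *
show()
m=env.camera_model('wrist');f=env.grab_frame('wrist');cv2.imwrite('pics/w3.png',f[:,:,::-1])
cam=-m['R'].T@m['t']; print('cam in tool',M.T@(cam-s['position']))
ex=np.array([np.cos(np.radians(79.4)),np.sin(np.radians(79.4)),0]);ey=np.array([-ex[1],ex[0],0]);ez=np.array([0,0,1.])
O=np.array([.519,.1436,0])-.082*ex-.0275*ey
for x in(0,-.014):
  for y in (-.0275,.0275,.0825): print(x,y,proj('wrist',O+x*ex+y*ey+.102*ez,m).round(0))
print('bar',proj('wrist',O-.012*ex+.207*ez,m))
E
```

```text
t 9.2 p [ 0.4873 -0.0547  0.2125] xyaw 79.3 tz [ 0.118  0.632 -0.766] ty [ 0.983 -0.185 -0.001] F [ 0.3 -0.7 -0.4] w 0.0007 q [-0.62 -0.11  1.6   0.67  1.91 -0.28]
cam in tool [ 0.07780629  0.00067164 -0.16236069]
0 -0.0275 [331. 169.]
0 0.0275 [272. 169.]
0 0.0825 [212. 169.]
-0.014 -0.0275 [332. 182.]
-0.014 0.0275 [272. 182.]
-0.014 0.0825 [211. 182.]
bar [311.89798469 102.50046497]
```

View pics/w3.png

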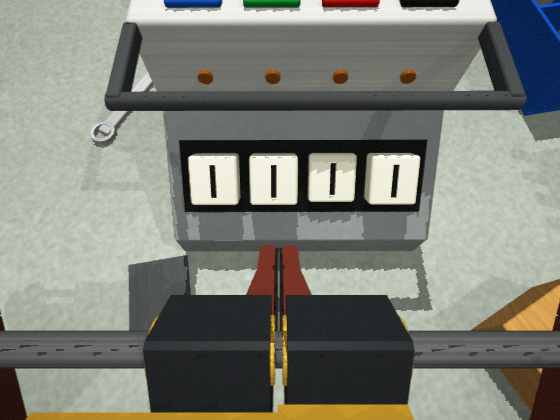

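The keys read left to right as 4, 3, 2 (down), 1, with green behind the cap at (273,180). That cap matches the predicted key 3 top (272,182). I move to 20 mm off the cap along the normal.

Request:
apply_moves(increments=[[[-0.1, 0.2, 0.15], [0, 0, 0]], [[-0.1, 0.2, 0.15], [0, 0, 0]], [[0.12, 0.63, -0.77], [0, 0, 0]], [[0.12, 0.63, -0.77], [0, 0, 0]], [[0.12, 0.63, -0.77], [0, 0, 0]], [[0.12, 0.63, -0.77], [0, 0, 0]], [[0.12, 0.63, -0.77], [0, 0, 0]], [[0.12, 0.63, -0.77], [0, 0, 0]], [[0.06, 0.32, -0.38], [0, 0, 0]], [[0, 0, 0], [0, 0, 0]], [[0, 0, 0], [0, 0, 0]]])

```text
clock: 10.17
position: [0.4986, 0.0363, 0.1191]
tool_rot: [-0.219, 0.723, 0.6, 0.263]
contact_force: [-0.3, 0.1, -0.2]
gripper_width: 0.0004
grip_force: 0.0
```

```bash
python3 - <<'E'
from st import *
show()
K=np.array([.5012,.0492,.102]); d=K-s['position']; print('to key in tool axes',(M.T@d).round(4))
f=env.grab_frame('wrist');cv2.imwrite('pics/w4.png',f[:,:,::-1])
E
```

```text
t 10.17 p [0.4986 0.0363 0.1191] xyaw 79.41 tz [ 0.118  0.632 -0.766] ty [ 0.983 -0.183 -0.   ] F [-0.3  0.1 -0.2] w 0.0004 q [-0.45 -0.16  1.8   0.67  1.68 -0.25]
to key in tool axes [-0.0009  0.0002  0.0216]
```

View pics/w4.png

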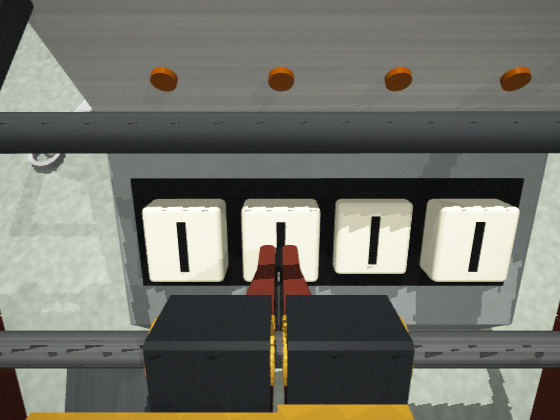

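The shut fingers point at key 3's cap (280,240), centred and clear of its neighbours. I press along the normal.

Request:
apply_moves(increments=[[[0.024, 0.126, -0.153], [0, 0, 0]], [[0.024, 0.126, -0.153], [0, 0, 0]], [[0.024, 0.126, -0.153], [0, 0, 0]], [[0.024, 0.126, -0.153], [0, 0, 0]], [[0.024, 0.126, -0.153], [0, 0, 0]], [[0.018, 0.095, -0.115], [0, 0, 0]], [[0.018, 0.095, -0.115], [0, 0, 0]], [[0.018, 0.095, -0.115], [0, 0, 0]], [[0, 0, 0], [0, 0, 0]]])

```text
clock: 10.97
position: [0.502, 0.0548, 0.0958]
tool_rot: [-0.219, 0.723, 0.6, 0.263]
contact_force: [-0.8, 0.3, 0.1]
gripper_width: 0.0003
grip_force: 0.0
```

```bash
python3 - <<'E'
from st import *
show()
K=np.array([.5012,.0492,.102]); d=K-s['position']; print('to key in tool axes',(M.T@d).round(4),(M.T@s['contact_force']).round(1))
E
```

```text
t 10.97 p [0.502  0.0548 0.0958] xyaw 79.34 tz [ 0.117  0.632 -0.766] ty [ 0.983 -0.184 -0.001] F [-0.8  0.3  0.1] w 0.0003 q [-0.42 -0.15  1.84  0.68  1.63 -0.25]
to key in tool axes [-0.0004  0.0003 -0.0084] [ 0.2 -0.9  0. ]
```

Request:
apply_moves(increments=[[[0.012, 0.063, -0.077], [0, 0, 0]], [[0.006, 0.032, -0.038], [0, 0, 0]], [[0, 0, 0], [0, 0, 0]], [[0, 0, 0], [0, 0, 0]]])

```text
clock: 11.3
position: [0.5025, 0.0563, 0.0941]
tool_rot: [-0.219, 0.723, 0.6, 0.263]
contact_force: [1.2, -0.7, -0.7]
gripper_width: 0.0005
grip_force: 0.0
```

```bash
python3 - <<'E'
from st import *
K=np.array([.5012,.0492,.102]); d=K-s['position']; print('to key in tool axes',(M.T@d).round(4),(M.T@s['contact_force']).round(1))
E
```

```text
to key in tool axes [-0.0005  0.     -0.0107] [-0.8  1.3  0.2]
```

Request:
apply_moves(increments=[[[0.006, 0.032, -0.038], [0, 0, 0]], [[0.006, 0.032, -0.038], [0, 0, 0]], [[0, 0, 0], [0, 0, 0]]])

```text
clock: 11.55
position: [0.5028, 0.0567, 0.0937]
tool_rot: [-0.218, 0.723, 0.6, 0.263]
contact_force: [-5.2, -5.9, 6.7]
gripper_width: 0.0004
grip_force: 4.7
```

```bash
python3 - <<'E'
from st import *
K=np.array([.5012,.0492,.102]); d=K-s['position']; print('to key in tool axes',(M.T@d).round(4),(M.T@s['contact_force']).round(1))
f=env.grab_frame('wrist');cv2.imwrite('pics/w5.png',f[:,:,::-1])
E
```

```text
to key in tool axes [-0.0006 -0.0002 -0.0112] [-0.9 -4.  -9.4]
```

View pics/w5.png

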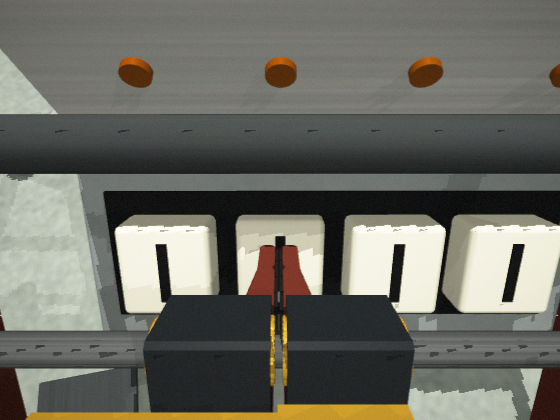

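Key 3 at (280,250) is now down against its stop (9 N), and key 2 at (394,260) has popped up level with the others. I back out along the normal.

Request:
apply_moves(increments=[[[-0.06, -0.32, 0.38], [0, 0, 0]], [[-0.12, -0.63, 0.77], [0, 0, 0]], [[-0.12, -0.63, 0.77], [0, 0, 0]], [[-0.12, -0.63, 0.77], [0, 0, 0]], [[-0.12, -0.63, 0.77], [0, 0, 0]], [[-0.12, -0.63, 0.77], [0, 0, 0]], [[-0.12, -0.63, 0.77], [0, 0, 0]], [[-0.12, -0.63, 0.77], [0, 0, 0]], [[0, 0, 0], [0, 0, 0]], [[0, 0, 0], [0, 0, 0]], [[0, 0, 0], [0, 0, 0]]])

```text
clock: 12.52
position: [0.4846, -0.0367, 0.2072]
tool_rot: [-0.219, 0.723, 0.6, 0.263]
contact_force: [-0.5, -0.9, -0.0]
gripper_width: 0.0005
grip_force: 0.0
```

```bash
python3 - <<'E'
from st import *
show()
f=env.grab_frame('wrist');g=env.grab_frame('top')
a=f[130:230,150:450];b=g[145:255,185:405]
cv2.imwrite('pics/fin.png',np.vstack([cv2.resize(a,(780,260)),cv2.resize(b,(640,320)) @np.eye(3,dtype=np.uint8) if 0 else cv2.copyMakeBorder(cv2.resize(b,(640,320)),0,0,0,140,0)])[:,:,::-1])
E
```

```text
t 12.52 p [ 0.4846 -0.0367  0.2072] xyaw 79.31 tz [ 0.117  0.632 -0.766] ty [ 0.983 -0.184 -0.001] F [-0.5 -0.9 -0. ] w 0.0005 q [-0.59 -0.14  1.63  0.67  1.89 -0.27]
```

View pics/fin.png

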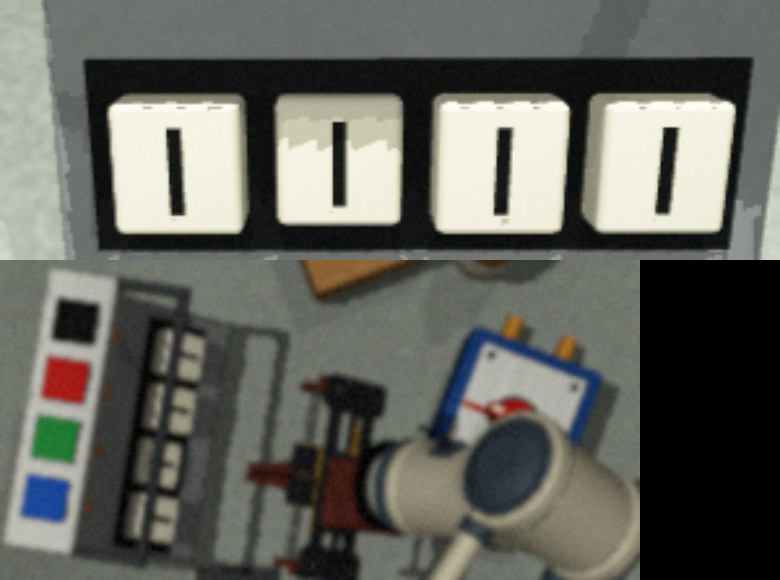

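Key 3 at (338,160) stays latched on its own, the other three are up, and the arm touches nothing. I hand it in.

```bash
python3 -c "
from workcell import env
print(env.finish_job())"
```

```text
the job is handed in; nothing more can be done
None
```

The job is handed in after about 12.6 s of robot time: the wing knob is in its locked detent, key 3 (green tag) is latched down, key 2 has popped up, no other key was pressed, and the robot never came near the loose things.

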